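# Wind up the kitchen timer and set it back to its marker

## Task

Wind the free-standing kitchen timer on the wooden board: turn its dial clockwise right up to the end stop, then turn it back until the pointer lines up with the marker tab on the rim, and let go. The dial is stiffer than the light timer can resist by itself, so press down on it while turning, firmly but never with more than about 25 N, so that the timer neither spins nor slides on the board. Leave the marker tab and the things round the board as they are.

Things in the scene. Friction and masses are not known exactly. Their poses are not given: they have to be found in the camera images.
- board: Fixed low wooden board on four short feet, 130 x 200 mm, its top 32 mm above the worktop; origin on the worktop under its centre, x across its short side, z up. It cannot move.
- timer: Loose round white kitchen timer, 98 mm in diameter, on four feet on the board, 0.24 to 0.36 kg; origin under its centre, z up, x from front to back. Case top 40 mm, top of the dial's disc 46 mm above the origin. The dial turns about its centre line. Its own weight resists only some 0.06 to 0.14 N m of twist; each newton of press on the dial adds about 0.026 to 0.04 N m.
- dial (a joint): Angle of the dial in rad: 0 points the pointer along the timer's -x axis (its front), grows clockwise seen from above, rigid end stop at 2.6. It stays where it is left; turning takes about 0.28 N m, both ways. It starts 1.1 to 1.5 rad short of the stop.
- marker (a joint): Angle of the marker tab in rad, on the same zero and sense as the dial: when dial equals marker the pointer lines up with the tab. It must not be shifted; it is held by light friction.
- dial_grip (a point): On the dial's axis, 60 mm above the timer's origin, inside the black bar grip (54 mm long, 12 mm thick, 46 to 70 mm above the timer's origin, standing on a flat steel disc, 68 mm diameter). Disc and bar turn together; pressing either, or through a firm grip, presses the timer onto the board. The bar runs along the point's x, from +30 mm to -24 mm; the pointer nib is at the -x end.
- pointer_tip (a point): Tip of the dial's pointer, a narrow nib 5 mm wide and 10 mm tall at one end of the bar, on the disc's rim, 34 mm from the axis, at the height of the disc's top.
- marker_tab (a point): Point on the disc's rim (34 mm from the axis, height of the disc's top) straight inward of the marker tab, a small black block 9 x 6 x 6 mm standing on the case just outside the disc, its top about level with the disc's top. It coincides with the pointer tip when the dial is set.
- timer_front (a point): Point on the front of the timer's case, 48 mm from its axis along its -x axis, 20 mm above its origin.
- tin_2: Bystander: flat food tin, 86 mm in diameter, 40 mm tall, standing beside the board; origin under its centre.
- salt_shaker: Bystander: white salt shaker, 44 mm in diameter, 90 mm tall, standing beside the board; origin under its centre.
- spice_jar: Bystander: glass spice jar, 44 mm in diameter, 109 mm tall, standing beside the board; origin under its centre.

How it is judged (in metres and radians):
On the way:
1. the dial is wound clockwise up to its end stop (within 0.05 rad) (value of joint dial above 2.55 rad), for 0.1 s.
At the end, for the whole second after the job is handed in: The dial, having been wound to its stop, has its pointer tip within 4 mm (about 7 degrees) of the marker tab's point; the timer stands upright and at rest on the board within 10 mm of where it stood (its front within 12 mm) (horizontal distance between pointer_tip and marker_tab below 0.004 m and distance of timer_front from where it was at the start of the episode below 0.012 m and distance of timer from where it was at the start of the episode below 0.01 m and angle between timer's own z axis and vertical below 0.05 rad and linear speed of timer below 0.01 m/s and velocity of joint dial between -0.05 and 0.05 rad/s); the robot touches nothing.
It fails at once if the timer spins or slides on the board: its centre by more than 10 mm or its front by more than 12 mm (distance of timer_front from where it was at the start of the episode above 0.012 m or distance of timer from where it was at the start of the episode above 0.01 m).
It fails at once if the timer is pressed on the board with more than 30 N, its own weight included (contact force between timer and board above 30 N).
It fails at once if the marker tab is shifted by more than 12 mm (distance of marker_tab from where it was at the start of the episode above 0.012 m).
It fails at once if a bystander is moved by more than 20 mm (distance of any of tin_2, salt_shaker, spice_jar from where it was at the start of the episode above 0.02 m).
It also fails if it takes over 64 s, if anything falls off the work surface, if the arm or the gripper's body presses on something with over 40 N, if the wrist force passes 120 N, or if a joint passes its speed limit or range.

## Robot

A 6-joint arm with a two-finger parallel gripper is mounted at the origin on a cart in front of the work surface, level with it; the furniture and walls round the work are solid. World frame = base frame: x ahead of the robot, y to its left, z up, the work surface at z = 0. Lengths are in mm, angles in rad, forces in N, time in s.
With the tool pointing down it reaches from about 250 to 800 mm from the base axis. Payload 3.9 kg.
Tool frame: the origin (TCP) lies at the centre of the arm's flange, where the gripper is bolted on; the fingertips stand 173 mm ahead of it and the grasp point (between the pads) lies 155 mm ahead of it (arm.hold_point_z is the distance from the TCP to the grasp point, in mm); z points along the fingers, y is the line along which they close (so a half turn about z gives the same grasp; the last joint's range is limited). The gripper opens to 85 mm and grips with 20 to 120 N. Pads are 22 mm wide; open, the fingers measure 114 mm over their backs; the gripper's body (76 mm by 85 mm) begins 54 mm behind the grasp point. The pads swing forward as they close: fully open they stand 13 mm farther back than shut.
Start: joints at [1.311, 0.26, -0.138, 1.173, 0, 1.571], TCP at [134.862, 507.374, 404.704] pointing down, gripper open.
Joint ranges: [-2.78, 2.78], [-0.83, 1.72], [-1.28, 1.37], [-1.9, 2.12], [-1.57, 1.48], [-3.14, 3.14]. Speed limits (rad/s): [2.57, 2.57, 3.14, 3.14, 3.14, 3.14].

## Interface

Orientations are given as a unit quaternion [w, x, y, z].
In Python, from rig import arm gives the robot as it stands.
- The arm moves only by the tool step_arm, never from a script. Its arguments are lists of equal length, an entry for each row: "translation": the shift along the tool's x, y, z in cm, a list of three; "turn": the turn about the tool's z in degrees; "hand": the finger opening in cm, from 0 to 8.54. A call has exactly 5 rows; each row is the pose to reach, as a shift and turn from the pose commanded when the call began, along the tool's axes at that moment; what a row does not reach only later rows make up. A row lasts 1/12 s, in which the tool goes at most 41.7 mm and 7.16 degrees, less where a joint would pass 70% of its speed; a pose out of reach is approached as far as the arm can. A call with a gripper value outside its range is refused whole. The fingers move at their own pace and stop on an object; "squeeze" is the grip in N (left out, the last holds). Time passes only in rows, so rows that repeat a pose let the fingers close, or fill a call up. It gives the time, the measured TCP pose, the force, the opening and the grip force at its end, in the units of the state.
- arm.get_obs(): the state, without advancing time (a new reading comes with each control period).
- arm.camera(name): name is "scene" or "top"; returns (picture, depth): 480x640x3 uint8, red, green, blue; 480x640 float32, mm along the optical axis (not along the pixel's ray), 0 where there is no reading.
- arm.camera_info(name): a dict with "fovy" (degrees; the focal length in pixels is half the picture's height over the tangent of half this angle, whatever the lens; pixels are square), "cx", "cy" (the principal point, pixels), "R" (3x3) and "t" (3): a world point X has camera coordinates R X + t. Camera axes: x right, y down, z forward; pixel columns grow to the right and rows downward; lengths in mm; the calibration is good to about 2 mm. A picture is of the moment at which its call begins. camera_info takes no time and is no camera call.
- arm.hand_in(): hands the job in; it is judged then, once.
The state is a dict: "time_s": time; "joints": joint angles; "dq": joint speeds; "effort": joint torques, N m; "tool_pos": TCP position; "tool_rot": TCP orientation; "force": force on the tool from outside, world axes, zero at the start; "ft_torque": the same for the moment, N m; "width": finger opening in mm; "grip_force": force on a finger pad.
Only numpy, scipy, OpenCV 4.12 (cv2) and the standard library are available. Lean on these libraries where they do the work, as an engineer would, in place of code of your own. Each camera call takes 0.05 s, during which the arm holds its last target. There are 200 camera calls.

## Working session

There is one attempt and no reset: what is moved stays moved. The work goes in short steps, Python scripts to look and compute and a tool call to move; the robot and the scene stay as the last step left them, time stands still between calls to the robot, and variables do not carry over. Pictures are saved under pics/ and viewed, at most 10 in all, crops included, and the job is handed in when it is done.

Besides the shell and the picture viewer there is one more tool, called after ">>>" by a JSON object that holds its "fn" and its "kwargs". step_arm: Moves the arm, as the interface text tells. Its arguments: {"type":"object","properties":{"translation":{"type":"array"},"turn":{"type":"array"},"hand":{"type":"array"},"squeeze":{"type":"number"}},"required":["translation","turn","hand"]}

```bash
mkdir -p pics; ls; python3 - <<'E'
from rig import arm
import cv2,numpy as np
for n in("scene","top"):
    p,d=arm.camera(n); cv2.imwrite(f"pics/{n}0.png",p[:,:,::-1]); np.savez(f"{n}0.npz",p=p,d=d)
    print(n,arm.camera_info(n))
print(arm.get_obs())
E
```

```text
pics
scene {'fovy': 53.767472298571505, 'cx': 316.76118816470813, 'cy': 235.4971796494586, 'R': array([[ 0.73275951, -0.68048715, -0.00086492],
       [-0.49834276, -0.53575712, -0.68162952],
       [ 0.46337674,  0.49990154, -0.73169697]]), 't': array([-271.46050442,  301.08268394,  785.16821578])}
top {'fovy': 44.94714532674451, 'cx': 310.792700260928, 'cy': 235.39395305470336, 'R': array([[ 0.01467308, -0.99936679,  0.03241482],
       [-0.98542535, -0.01994785, -0.16893481],
       [ 0.16947445, -0.02946359, -0.98509406]]), 't': array([ 36.07897558, 422.00672584, 916.24946596])}
{'time_s': 0.1, 'joints': array([ 1.31100267e+00,  2.60638312e-01, -1.39265071e-01,  1.17271765e+00,
        1.28378979e-05,  1.57079837e+00]), 'dq': array([-0.00171746, -0.00109488,  0.00287969, -0.00195754, -0.0024686 ,
        0.000485  ]), 'effort': array([-1.00969399e-03, -4.06507802e+01,  2.54527670e+01,  1.00907733e-02,
       -7.14366797e-05, -6.22076897e-06]), 'tool_pos': array([134.77946816, 507.07716695, 403.92792391]), 'tool_rot': array([-1.24542617e-04,  1.29532807e-01,  9.91574717e-01, -9.03834627e-04]), 'force': array([ 0.08578931,  0.51509951, -0.08177184]), 'ft_torque': array([-0.00822613,  0.00456909, -0.00089144]), 'grip_force': 0.0, 'width': 85.48291016604828}
```

View pics/top0.png

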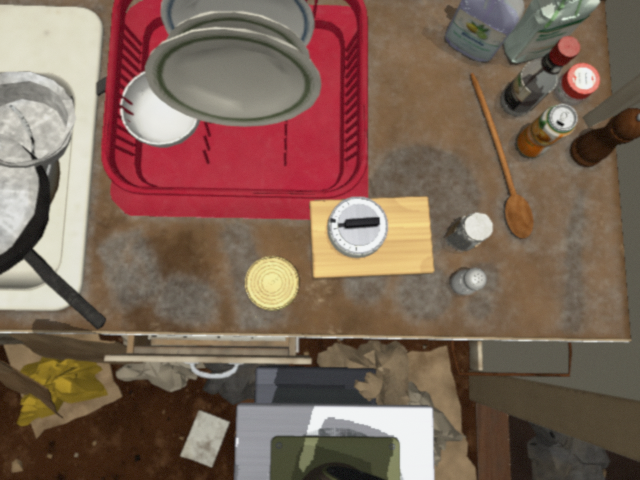

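View pics/scene0.png

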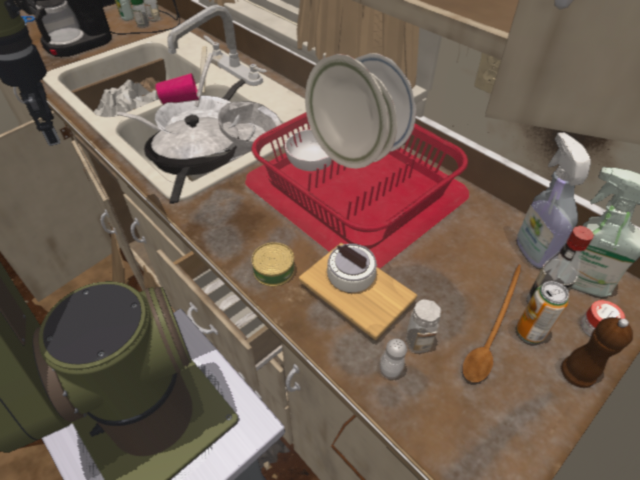

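The top view shows the timer at about (358,226) and its bar running from about (333,223) to (380,222). The tin is at (272,283), and the shakers are at (468,281) and (470,230). Next I'll measure a close crop.

```bash
cat > h.py <<'E'
import numpy as np,cv2
from rig import arm
def f(i): return 240/np.tan(np.radians(i['fovy']/2))
def ray(n,u,v,z):
    i=arm.camera_info(n);R,t=np.array(i['R']),np.array(i['t'])
    d=R.T@np.array([(u-i['cx'])/f(i),(v-i['cy'])/f(i),1]);c=-R.T@t
    return c+d*(z-c[2])/d[2]
def proj(n,X):
    i=arm.camera_info(n);c=np.array(i['R'])@X+i['t']
    return c[0]/c[2]*f(i)+i['cx'],c[1]/c[2]*f(i)+i['cy'],c[2]
E
python3 - <<'E'
from h import *
T=np.load('top0.npz');p=T['p']
S=np.load('scene0.npz')['p']
a=cv2.resize(p[190:262,320:396],None,fx=7,fy=7,interpolation=cv2.INTER_CUBIC)[:,:,::-1]
b=cv2.resize(S[232:304,315:391],None,fx=7,fy=7,interpolation=cv2.INTER_CUBIC)[:,:,::-1]
cv2.imwrite('pics/c0.png',cv2.resize(np.hstack([a,b]),(798,378)))
# bar: dark mask
g=p.max(2);m=(g<70).astype(np.uint8);m[:195]=0;m[258:]=0;m[:,:325]=0;m[:,392:]=0
n,l,s,c=cv2.connectedComponentsWithStats(m)
for k in range(1,n):
    if s[k,4]>3: print(s[k],c[k],ray('top',*c[k],102))
k=1+s[1:,4].argmax();q=np.argwhere(l==k)[:,::-1].astype(np.float32)
print('bar rect',cv2.minAreaRect(q),ray('top',*cv2.minAreaRect(q)[0],102))
box=cv2.boxPoints(cv2.minAreaRect(q));print([ray('top',*x,102).round(1) for x in box])
# white case: low saturation bright
hsv=cv2.cvtColor(p,cv2.COLOR_RGB2HSV);w=((hsv[...,1]<60)).astype(np.uint8);w[:190]=0;w[262:]=0;w[:,:322]=0;w[:,394:]=0
w|=m
cs=max(cv2.findContours(w,0,2)[0],key=cv2.contourArea);e=cv2.fitEllipse(cv2.convexHull(cs))
print('case',e,ray('top',*e[0],72),ray('top',*e[0],52))
for n,u,v in [('tin',272,283),('salt',474,277),('jar',478,225)]: print(n,ray('top',u,v,60))
print('depth',T['d'][222:230,340:375:6])
E
```

```text
[331 219   4   2   6] [332.16666667 219.66666667] [434.95686599  13.02034678 102.        ]
[339 218  40  10 287] [360.57142857 222.54006969] [431.38758592 -30.6481179  102.        ]
bar rect ((358.5812072753906, 222.63705444335938), (8.193410873413086, 39.399620056152344), 85.91438293457031) [431.17184102 -27.58657483 102.        ]
[array([434.7,   3.1, 102. ]), array([440.4, -57.4, 102. ]), array([427.6, -58.3, 102. ]), array([422. ,   2.1, 102. ])]
case ((357.2894592285156, 226.4971160888672), (59.71271896362305, 61.18484115600586), 26.1453800201416) [430.79525638 -28.95116266  72.        ] [434.5866793  -31.18098056  52.        ]
tin [339.94055857 104.03748547  60.        ]
salt [ 355.12713829 -216.75326365   60.        ]
jar [ 439.59784617 -226.09348485   60.        ]
depth [[914.1454  887.4638  891.1485  888.9183  891.75714 889.52   ]
 [904.6076  889.3172  888.4544  891.5654  888.92194 891.845  ]
 [903.60315 888.5173  888.01447 892.01385 890.4528  888.7488 ]
 [902.4452  884.7678  892.1386  891.09076 891.85645 898.6651 ]
 [902.999   891.4421  892.3081  896.39453 898.85175 906.6113 ]
 [913.5573  897.22095 903.03845 907.2576  909.3468  913.347  ]
 [913.4323  905.469   910.04724 914.59534 912.4497  916.41327]
 [913.381   910.9149  913.7898  913.0471  913.1651  912.7755 ]]
```

View pics/c0.png

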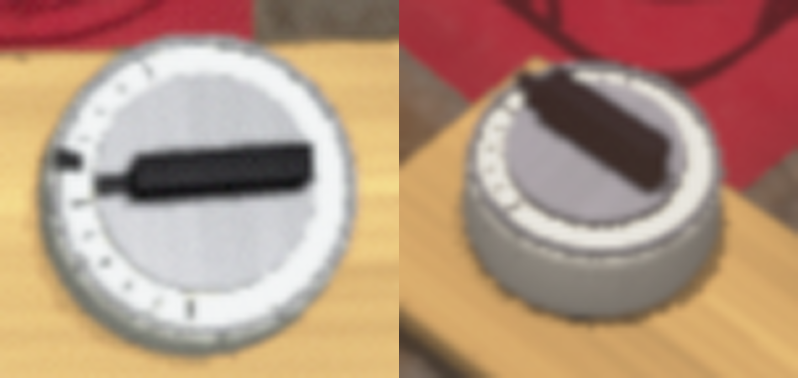

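The crop shows the disc centred near (204,181) in crop pixels, the pointer nib tip at (95,184) and the marker tab at (68,159), a little clockwise of the nib. I'll compute the axis and angles, and the move in tool axes.

```bash
python3 - <<'E'
from h import *
p=np.load('top0.npz')['p']
g=cv2.cvtColor(p,cv2.COLOR_RGB2GRAY)
print(g[240,330:388]); print(g[214,330:388])
# disc: grey, neutral, darker than white ring; region inside
hsv=cv2.cvtColor(p,cv2.COLOR_RGB2HSV)
for lo,hi in((150,218),(150,225)):
    m=((g<hi)&(hsv[...,1]<70)).astype(np.uint8)
    yy,xx=np.mgrid[:480,:640]; m[(xx-358.9)**2+(yy-224.5)**2>23.5**2]=0
    m=cv2.morphologyEx(m,cv2.MORPH_OPEN,np.ones((3,3)))
    c=max(cv2.findContours(m,0,2)[0],key=cv2.contourArea);e=cv2.fitEllipse(cv2.convexHull(c));print(e,ray('top',*e[0],78))
A=ray('top',358.9,224.5,78)
P=ray('top',320+95/5.25-.4,190+184/5.25-.4,80);M=ray('top',332.17,219.67,78)
for q in(P,M):
    v=q-A;print(q,np.hypot(*v[:2]),np.degrees(np.arctan2(v[1],v[0])))
print([ray('top',u,v,0).round() for u,v in((245,283),(368,200),(310,200))], [ray('top',u,v,32).round() for u,v in((310,200),(428,196),(433,272),(314,277))])
E
```

```text
[128 119 134 154 153 160 184 220 224 201 199 230 241 236 219 200 206 213
 215 216 218 217 216 213 215 216 216 215 213 211 210 209 210 211 209 208
 208 209 208 212 213 209 206 214 232 241 243 244 243 242 233 210 182 164
 167 181 188 190]
[164 169 177 202 228 240 243 243 242 236 225 213 210 211 209 207 209 207
 210 209 208 207 207 207 210 207 201 200 202 202 203 201 199 201 201 198
 204 201 204 203 201 203 200 197 200 196 208 229 239 243 244 243 236 209
 177 178 192 201]
((358.4689025878906, 224.57867431640625), (41.765872955322266, 43.355926513671875), 92.37760925292969) [432.77036306 -30.14176826  78.        ]
((358.38031005859375, 224.5312042236328), (41.99214553833008, 44.217918395996094), 84.23571014404297) [432.84354754 -30.00176999  78.        ]
[431.59173153   2.7864198   80.        ] 33.634955770031524 92.24740238594464
[439.77280065  11.40395552  78.        ] 42.78055311359592 80.76976351897629
[array([344., 151.,   0.]), array([491., -55.,   0.]), array([489.,  45.,   0.])] [array([482.,  46.,  32.]), array([ 493., -152.,   32.]), array([ 365., -158.,   32.]), array([353.,  37.,  32.])]
```

>>> {"fn": "step_arm", "kwargs": {"translation": [[0,0,0],[0,0,0],[0,0,0],[0,0,0],[0,0,0]], "turn": [2,4,6,8,10], "hand": [5,5,5,5,5], "squeeze": 40}}

```text
time_s: 0.52
tool_pos: [134.8, 507.2, 404.2]
tool_rot: [-0.0, 0.216, 0.976, -0.001]
force: [0.5, 0.7, 0.2]
width: 50.2
grip_force: 0.0
```

```bash
python3 -c "
from rig import arm
o=arm.get_obs();print(o['joints'],o['tool_pos'],o['tool_rot'],o['width'],o['force'])"
```

```text
[ 1.31097850e+00  2.60395938e-01 -1.38872080e-01  1.17267917e+00
  1.37277985e-05  1.74708436e+00] [134.81925482 507.17799177 404.20389232] [-3.08837441e-05  2.16329038e-01  9.76320345e-01 -5.74642665e-04] 50.19117276774098 [0.49588846 0.69461517 0.17249077]
```

>>> {"fn": "step_arm", "kwargs": {"translation": [[-2.48,-1.81,0],[-4.96,-3.62,0],[-7.44,-5.42,0],[-9.92,-7.23,0],[-12.4,-9.04,0]], "turn": [0,0,0,0,0], "hand": [5,5,5,5,5]}}

```text
time_s: 0.93
tool_pos: [209.5, 371.8, 404.2]
tool_rot: [-0.0, 0.215, 0.977, -0.001]
force: [0.6, 0.3, 0.3]
width: 50.3
grip_force: 0.0
```

>>> {"fn": "step_arm", "kwargs": {"translation": [[-2.48,-1.81,0],[-4.96,-3.62,0],[-7.44,-5.42,0],[-9.92,-7.23,0],[-12.4,-9.04,0]], "turn": [0,0,0,0,0], "hand": [5,5,5,5,5]}}

```text
time_s: 1.35
tool_pos: [283.9, 237.5, 404.5]
tool_rot: [-0.0, 0.215, 0.977, -0.0]
force: [0.3, -0.6, -0.1]
width: 50.1
grip_force: 0.0
```

>>> {"fn": "step_arm", "kwargs": {"translation": [[-2.48,-1.81,0],[-4.96,-3.62,0],[-7.44,-5.42,0],[-9.92,-7.23,0],[-12.4,-9.04,0]], "turn": [0,0,0,0,0], "hand": [5,5,5,5,5]}}

```text
time_s: 1.77
tool_pos: [358.4, 103.3, 404.5]
tool_rot: [-0.0, 0.215, 0.977, -0.0]
force: [0.8, -0.1, 0.0]
width: 50.0
grip_force: 0.0
```

>>> {"fn": "step_arm", "kwargs": {"translation": [[-2.48,-1.81,0],[-4.96,-3.62,0],[-7.44,-5.42,0],[-9.92,-7.23,0],[-12.4,-9.04,0]], "turn": [0,0,0,0,0], "hand": [5,5,5,5,5]}}

```text
time_s: 2.18
tool_pos: [432.9, -31.0, 404.4]
tool_rot: [-0.0, 0.216, 0.976, 0.0]
force: [0.1, 0.3, -0.6]
width: 50.4
grip_force: 0.0
```

>>> {"fn": "step_arm", "kwargs": {"translation": [[0,0,0],[0,0,0],[0,0,0],[0,0,0],[0,0,0]], "turn": [-6,-12,-18,-24,-30], "hand": [5,5,5,5,5]}}

```text
time_s: 2.6
tool_pos: [432.4, -29.6, 404.2]
tool_rot: [-0.001, -0.047, 0.999, 0.0]
force: [0.6, -0.2, -0.1]
width: 49.8
grip_force: 0.0
```

>>> {"fn": "step_arm", "kwargs": {"translation": [[0,0,0],[0,0,0],[0,0,0],[0,0,0],[0,0,0]], "turn": [-6,-12,-18,-24,-30], "hand": [5,5,5,5,5]}}

```text
time_s: 3.02
tool_pos: [432.4, -29.4, 404.3]
tool_rot: [-0.0, -0.304, 0.953, 0.0]
force: [0.2, -0.2, 0.4]
width: 50.1
grip_force: 0.0
```

>>> {"fn": "step_arm", "kwargs": {"translation": [[0,0,0],[0,0,0],[0,0,0],[0,0,0],[0,0,0]], "turn": [-6,-12,-18,-24,-30], "hand": [5,5,5,5,5]}}

```text
time_s: 3.43
tool_pos: [432.4, -29.3, 404.3]
tool_rot: [-0.0, -0.54, 0.841, 0.0]
force: [0.5, -0.2, -0.7]
width: 49.9
grip_force: 0.0
```

>>> {"fn": "step_arm", "kwargs": {"translation": [[0,0,2],[0,0,4],[0,0,6],[0,0,7],[0,0,8]], "turn": [-6,-12,-18,-23,-28], "hand": [5,5,5,5,5]}}

```text
time_s: 3.85
tool_pos: [431.9, -29.3, 323.3]
tool_rot: [0.001, 0.728, -0.686, -0.001]
force: [0.6, 0.3, -0.5]
width: 49.9
grip_force: 0.0
```

```bash
python3 -c "
from h import *
o=arm.get_obs();print(o['joints'],o['tool_pos'],o['tool_rot'],o['width'],o['force'])
p,d=arm.camera('top');a=cv2.resize(p[150:290,260:440],None,fx=4,fy=4,interpolation=2)[:,:,::-1];cv2.imwrite('pics/t1.png',a)
"
```

```text
[-6.77778083e-02  1.60488828e-01 -4.94402687e-01  9.18335200e-01
 -1.70549499e-05 -1.69727215e+00] [431.90539949 -29.32102275 323.25391362] [ 0.00077848  0.72755164 -0.68605185 -0.00093313] 49.94051304459886 [ 0.61563154  0.32176109 -0.46153256]
```

View pics/t1.png

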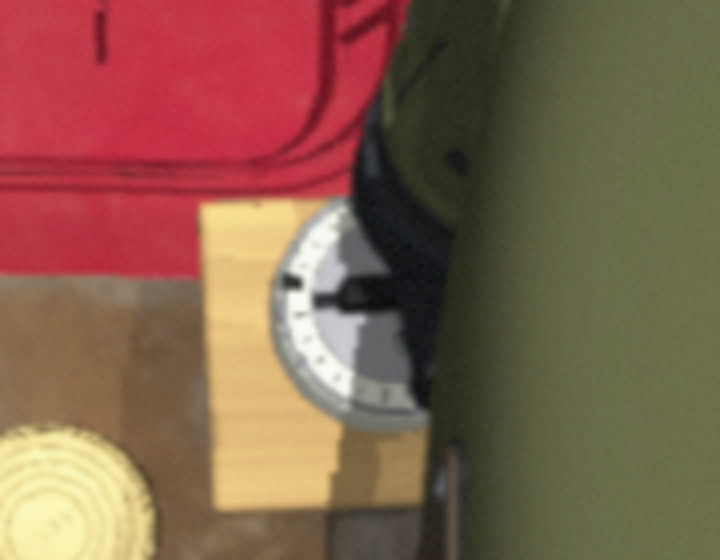

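The tool stands over the timer. The nib tip is at (315,300) and the tab at (293,282) in this crop, and both stay visible from this side. Next I go down and close.

>>> {"fn": "step_arm", "kwargs": {"translation": [[0,0,1.5],[0,0,3],[0,0,4.5],[0,0,5.6],[0,0,6.4]], "turn": [0,0,0,0,0], "hand": [4,4,4,4,4]}}

```text
time_s: 4.32
tool_pos: [432.2, -29.3, 259.8]
tool_rot: [0.0, 0.726, -0.688, -0.001]
force: [0.1, -0.4, 0.3]
width: 40.0
grip_force: 0.0
```

>>> {"fn": "step_arm", "kwargs": {"translation": [[0,0,0],[0,0,0],[0,0,0],[0,0,0],[0,0,0]], "turn": [0,0,0,0,0], "hand": [3,2.5,2,1.8,1.6], "squeeze": 30}}

```text
time_s: 4.73
tool_pos: [433.2, -29.4, 261.5]
tool_rot: [-0.001, 0.726, -0.688, 0.001]
force: [-0.4, 0.9, 0.3]
width: 16.1
grip_force: 0.1
```

>>> {"fn": "step_arm", "kwargs": {"translation": [[0,0,0],[0,0,0],[0,0,0],[0,0,0],[0,0,0]], "turn": [0,0,0,0,0], "hand": [1.4,1.2,1.0,0.9,0.9], "squeeze": 30}}

```text
time_s: 5.15
tool_pos: [433.5, -29.4, 261.4]
tool_rot: [-0.001, 0.726, -0.688, 0.001]
force: [2.8, 0.5, 4.8]
width: 11.1
grip_force: 30.9
```

```bash
python3 -c "
from h import *
o=arm.get_obs();print(o['joints'],o['tool_pos'],o['tool_rot'],o['width'],o['force'],o['ft_torque'],o['grip_force'])
p,d=arm.camera('top');a=cv2.resize(p[190:262,310:386],None,fx=7,fy=7,interpolation=2)[:,:,::-1];cv2.imwrite('pics/t2.png',a)
"
```

```text
[-6.77809993e-02  2.25850576e-01 -5.97103217e-01  7.45296028e-01
  6.01246306e-05 -1.69285072e+00] [433.49193111 -29.41873747 261.41420753] [-0.00083412  0.72603207 -0.68765967  0.00096245] 11.089231667788978 [2.80825181 0.49818297 4.8381577 ] [ 0.01503973 -0.47794054 -0.01572755] 30.852499902248383
```

View pics/t2.png

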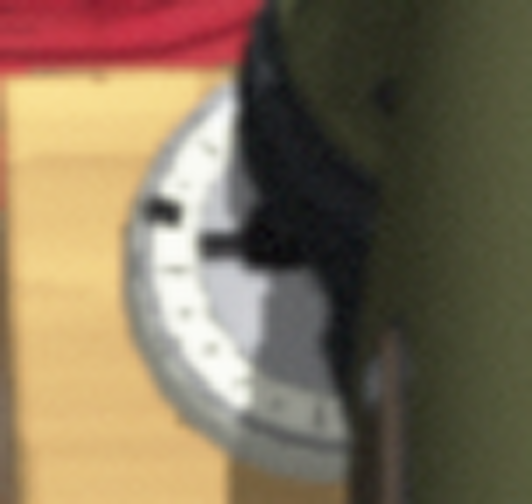

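The jaws hold the bar, with the nib at (200,245) and the tab at (162,210) undisturbed in the crop. Now I tighten the grip and press gently.

>>> {"fn": "step_arm", "kwargs": {"translation": [[0,0,0],[0,0,0],[0,0,0.05],[0,0,0.1],[0,0,0.1]], "turn": [0,0,0,0,0], "hand": [0.9,0.9,0.9,0.9,0.9], "squeeze": 70}}

```text
time_s: 5.62
tool_pos: [433.5, -29.4, 261.4]
tool_rot: [-0.001, 0.726, -0.688, 0.001]
force: [1.0, 0.5, 15.3]
width: 10.4
grip_force: 62.2
```

>>> {"fn": "step_arm", "kwargs": {"translation": [[0,0,0],[0,0,0],[0,0,0],[0,0,0],[0,0,0]], "turn": [0,0,1,3,5], "hand": [0.9,0.9,0.9,0.9,0.9]}}

```text
time_s: 6.03
tool_pos: [433.5, -29.4, 261.4]
tool_rot: [0.001, -0.695, 0.719, -0.001]
force: [1.1, 0.5, 15.2]
width: 10.0
grip_force: 62.2
```

```bash
cat > o.py <<'E'
from h import *
o=arm.get_obs()
q=o['tool_rot'];yaw=np.degrees(2*np.arctan2(q[2],q[1]))
print(o['time_s'],o['tool_pos'].round(1),'yaw',yaw.round(2),'j6',o['joints'][5].round(3),'w',round(o['width'],1),o['force'].round(1),o['ft_torque'].round(2),round(o['grip_force'],0))
E
python3 o.py
```

```text
6.0333 [433.5 -29.4 261.4] yaw 268.07 j6 -1.605 w 10.0 [ 1.1  0.5 15.2] [0.06 0.08 0.31] 62.0
```

>>> {"fn": "step_arm", "kwargs": {"translation": [[0,0,0],[0,0,0],[0,0,0],[0,0,0],[0,0,0]], "turn": [4,8,12,16,20], "hand": [0.9,0.9,0.9,0.9,0.9]}}

```text
time_s: 6.45
tool_pos: [433.6, -29.4, 261.4]
tool_rot: [0.001, -0.559, 0.829, -0.001]
force: [-0.8, 0.7, 14.1]
width: 10.4
grip_force: 62.2
```

```bash
python3 o.py; python3 -c "
from h import *
p,d=arm.camera('top');a=cv2.resize(p[190:262,310:386],None,fx=7,fy=7,interpolation=2)[:,:,::-1];cv2.imwrite('pics/t3.png',a)"
```

```text
6.45 [433.6 -29.4 261.4] yaw 247.97 j6 -1.254 w 10.4 [-0.8  0.7 14.1] [0.05 0.07 0.32] 62.0
```

View pics/t3.png

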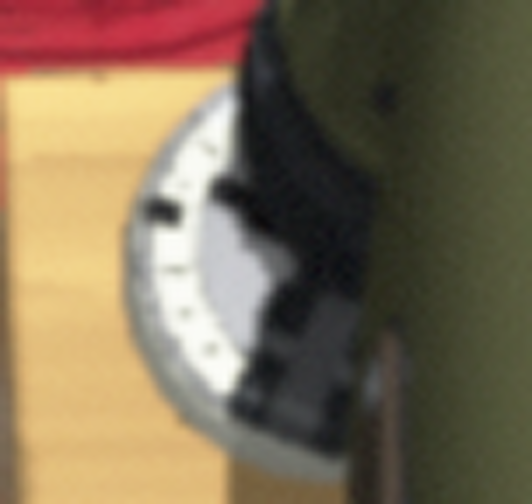

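The nib has turned clockwise to (220,185). The tab at (162,210) and the case haven't moved.

>>> {"fn": "step_arm", "kwargs": {"translation": [[0,0,0],[0,0,0],[0,0,0],[0,0,0],[0,0,0]], "turn": [4,8,12,16,20], "hand": [0.9,0.9,0.9,0.9,0.9]}}

```text
time_s: 6.92
tool_pos: [433.7, -29.4, 261.5]
tool_rot: [0.002, -0.406, 0.914, -0.001]
force: [0.1, -0.4, 14.3]
width: 10.0
grip_force: 62.2
```

```bash
python3 o.py
```

```text
6.9167 [433.7 -29.4 261.5] yaw 227.97 j6 -0.905 w 10.0 [ 0.1 -0.4 14.3] [ 0.   -0.03  0.26] 62.0
```

>>> {"fn": "step_arm", "kwargs": {"translation": [[0,0,0],[0,0,0],[0,0,0],[0,0,0],[0,0,0]], "turn": [2,4,6,8,10], "hand": [0.9,0.9,0.9,0.9,0.9]}}

```text
time_s: 7.33
tool_pos: [433.7, -29.4, 261.4]
tool_rot: [0.002, -0.326, 0.945, -0.001]
force: [0.5, -0.0, 14.4]
width: 10.3
grip_force: 62.2
```

```bash
python3 o.py
```

```text
7.3333 [433.7 -29.4 261.4] yaw 218.07 j6 -0.732 w 10.3 [ 0.5 -0.  14.4] [ 0.05 -0.04  0.3 ] 62.0
```

>>> {"fn": "step_arm", "kwargs": {"translation": [[0,0,0],[0,0,0],[0,0,0],[0,0,0],[0,0,0]], "turn": [1,2,3,4,5], "hand": [0.9,0.9,0.9,0.9,0.9]}}

```text
time_s: 7.75
tool_pos: [433.7, -29.4, 261.4]
tool_rot: [0.002, -0.285, 0.959, -0.001]
force: [0.1, -1.1, 14.7]
width: 10.0
grip_force: 62.2
```

```bash
python3 o.py
```

```text
7.75 [433.7 -29.4 261.4] yaw 213.12 j6 -0.646 w 10.0 [ 0.1 -1.1 14.7] [-0.    0.01  0.27] 62.0
```

>>> {"fn": "step_arm", "kwargs": {"translation": [[0,0,0.03],[0,0,0.04],[0,0,0.04],[0,0,0.04],[0,0,0.04]], "turn": [0,0,1,2,3], "hand": [0.9,0.9,0.9,0.9,0.9]}}

```text
time_s: 8.17
tool_pos: [433.7, -29.5, 261.4]
tool_rot: [0.002, -0.26, 0.966, -0.001]
force: [-0.7, -0.6, 18.3]
width: 10.5
grip_force: 62.6
```

```bash
python3 o.py
```

```text
8.1667 [433.7 -29.5 261.4] yaw 210.11 j6 -0.593 w 10.5 [-0.7 -0.6 18.3] [0.   0.19 0.23] 63.0
```

>>> {"fn": "step_arm", "kwargs": {"translation": [[0,0,0],[0,0,0],[0,0,0],[0,0,0],[0,0,0]], "turn": [0.6,1.2,1.8,2.4,3], "hand": [0.9,0.9,0.9,0.9,0.9]}}

```text
time_s: 8.58
tool_pos: [433.7, -29.5, 261.4]
tool_rot: [0.002, -0.235, 0.972, -0.001]
force: [-0.8, -1.0, 18.6]
width: 10.5
grip_force: 62.6
```

```bash
python3 o.py
```

```text
8.5833 [433.7 -29.5 261.4] yaw 207.13 j6 -0.541 w 10.5 [-0.8 -1.  18.6] [0.   0.22 0.28] 63.0
```

>>> {"fn": "step_arm", "kwargs": {"translation": [[0,0,0],[0,0,0],[0,0,0],[0,0,0],[0,0,0]], "turn": [0.6,1.2,1.8,2.4,3], "hand": [0.9,0.9,0.9,0.9,0.9]}}

```text
time_s: 9.0
tool_pos: [433.7, -29.5, 261.4]
tool_rot: [0.002, -0.209, 0.978, -0.001]
force: [-0.6, 0.3, 18.6]
width: 10.3
grip_force: 62.6
```

```bash
python3 o.py
```

```text
9.0 [433.7 -29.5 261.4] yaw 204.13 j6 -0.489 w 10.3 [-0.6  0.3 18.6] [-0.    0.21  0.31] 63.0
```

>>> {"fn": "step_arm", "kwargs": {"translation": [[0,0,0],[0,0,0],[0,0,0],[0,0,0],[0,0,0]], "turn": [0.6,1.2,1.8,2.4,3], "hand": [0.9,0.9,0.9,0.9,0.9]}}

```text
time_s: 9.42
tool_pos: [433.7, -29.5, 261.4]
tool_rot: [0.002, -0.184, 0.983, -0.001]
force: [0.4, -1.1, 18.9]
width: 10.4
grip_force: 62.6
```

```bash
python3 o.py
```

```text
9.4167 [433.7 -29.5 261.4] yaw 201.16 j6 -0.437 w 10.4 [ 0.4 -1.1 18.9] [-0.04  0.13  0.47] 63.0
```

```bash
python3 - <<'E'
from h import *
p0=np.load('top0.npz')['p'];p,d=arm.camera('top')
for q in(p0,p):
    g=q.max(2);m=(g<110).astype(np.uint8);r=m[212:228,327:337]
    w=(150-g[212:228,327:337].astype(float)).clip(0);yy,xx=np.mgrid[212:228,327:337];w[(xx>335)]=0
    print((w*xx).sum()/w.sum(),(w*yy).sum()/w.sum())
E
python3 o.py
```

```text
331.5133991537377 220.42242595204513
331.26992665036676 220.90366748166258
9.4667 [433.7 -29.4 261.4] yaw 201.14 j6 -0.437 w 10.3 [-1.4  0.2 17.3] [-0.04  0.21  0.44] 63.0
```

>>> {"fn": "step_arm", "kwargs": {"translation": [[0,0,0],[0,0,0],[0,0,0],[0,0,0],[0,0,0]], "turn": [0.4,0.8,0.8,0.8,0.8], "hand": [0.9,0.9,0.9,0.9,0.9]}}

```text
time_s: 9.88
tool_pos: [433.7, -29.5, 261.4]
tool_rot: [0.002, -0.177, 0.984, -0.001]
force: [-0.4, -0.0, 17.7]
width: 10.5
grip_force: 62.7
```

```bash
python3 o.py; python3 - <<'E'
from h import *
p,d=arm.camera('top');g=p.max(2)
w=(150-g[212:228,327:337].astype(float)).clip(0);yy,xx=np.mgrid[212:228,327:337];w[(xx>335)]=0
print((w*xx).sum()/w.sum(),(w*yy).sum()/w.sum())
E
```

```text
9.8833 [433.7 -29.5 261.4] yaw 200.39 j6 -0.424 w 10.5 [-0.4 -0.  17.7] [-0.02  0.14  0.48] 63.0
331.3226009109471 220.79487984922255
```

The torque of 0.47 N m shows it is on the stop, and the tab is still in place. Now I turn back in steps.

>>> {"fn": "step_arm", "kwargs": {"translation": [[0,0,0],[0,0,0],[0,0,0],[0,0,0],[0,0,0]], "turn": [-3,-7,-11,-15,-20], "hand": [0.9,0.9,0.9,0.9,0.9]}}

```text
time_s: 10.35
tool_pos: [433.7, -29.5, 261.4]
tool_rot: [0.002, -0.346, 0.938, -0.001]
force: [0.8, -0.8, 18.1]
width: 10.0
grip_force: 62.6
```

```bash
python3 o.py
```

```text
10.35 [433.7 -29.5 261.4] yaw 220.48 j6 -0.774 w 10.0 [ 0.8 -0.8 18.1] [ 0.09  0.18 -0.33] 63.0
```

>>> {"fn": "step_arm", "kwargs": {"translation": [[0,0,0],[0,0,0],[0,0,0],[0,0,0],[0,0,0]], "turn": [-4,-8,-12,-16,-20], "hand": [0.9,0.9,0.9,0.9,0.9]}}

```text
time_s: 10.77
tool_pos: [433.6, -29.4, 261.4]
tool_rot: [0.002, -0.504, 0.864, -0.001]
force: [-0.8, 0.1, 17.9]
width: 10.3
grip_force: 62.7
```

```bash
python3 o.py
```

```text
10.7667 [433.6 -29.4 261.4] yaw 240.47 j6 -1.123 w 10.3 [-0.8  0.1 17.9] [ 0.15  0.15 -0.3 ] 63.0
```

>>> {"fn": "step_arm", "kwargs": {"translation": [[0,0,0],[0,0,0],[0,0,0],[0,0,0],[0,0,0]], "turn": [-4,-8,-12,-16,-18], "hand": [0.9,0.9,0.9,0.9,0.9]}}

```text
time_s: 11.18
tool_pos: [433.6, -29.4, 261.4]
tool_rot: [0.001, -0.632, 0.775, -0.001]
force: [-1.8, 0.4, 17.9]
width: 10.1
grip_force: 62.7
```

```bash
python3 o.py; python3 -c "
from h import *
p,d=arm.camera('top');np.savez('t4.npz',p=p);a=cv2.resize(p[205:241,322:360],None,fx=14,fy=14,interpolation=2)[:,:,::-1];cv2.imwrite('pics/t4.png',a)"
```

```text
11.1833 [433.6 -29.4 261.4] yaw 258.44 j6 -1.437 w 10.1 [-1.8  0.4 17.9] [ 0.15  0.28 -0.28] 63.0
```

View pics/t4.png

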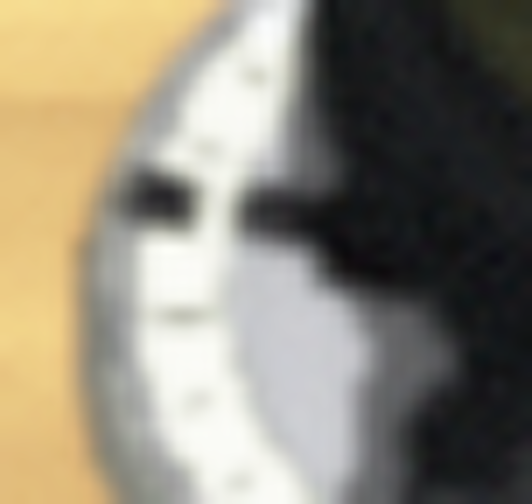

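The tab is centred at crop (160,197) and the nib tip at (243,210), so they are nearly in line radially. I'll check numerically.

```bash
python3 - <<'E'
from h import *
M=ray('top',322+160/14-.46,205+197/14-.46,77)
for A in (np.array([432.8,-30,0]),np.array([433.6,-29.4,0])):
  a=M-A;print('tab',np.hypot(*a[:2]),np.degrees(np.arctan2(a[1],a[0])))
  for z in(78,83,88):
    for u,v in((243,210),(275,212)):
      P=ray('top',322+u/14-.46,205+v/14-.46,z);b=P-A;print(z,u,np.hypot(*b[:2]).round(1),np.degrees(np.arctan2(b[1],b[0])).round(1))
E
```

```text
tab 41.06633464412294 77.48039005197866
78 243 31.7 76.5
78 275 28.1 75.1
83 243 31.8 78.4
83 275 28.3 77.2
88 243 32.0 80.3
88 275 28.5 79.4
tab 40.31243792021182 78.4055685995397
78 243 30.9 77.7
78 275 27.4 76.4
83 243 31.1 79.6
83 275 27.5 78.6
88 243 31.3 81.6
88 275 27.8 80.8
```

>>> {"fn": "step_arm", "kwargs": {"translation": [[0,0,0],[0,0,0],[0,0,-0.05],[0,0,-0.1],[0,0,-0.13]], "turn": [-0.5,-1,-1,-1,-1], "hand": [0.9,0.9,0.9,0.9,0.9]}}

```text
time_s: 11.65
tool_pos: [433.5, -29.4, 261.5]
tool_rot: [0.001, -0.638, 0.77, -0.001]
force: [3.1, -0.4, 3.9]
width: 10.2
grip_force: 60.9
```

```bash
python3 o.py
```

```text
11.65 [433.5 -29.4 261.5] yaw 259.3 j6 -1.452 w 10.2 [ 3.1 -0.4  3.9] [ 0.06 -0.54 -0.09] 61.0
```

Pressure is off. Now I release, rise and move aside to look.

>>> {"fn": "step_arm", "kwargs": {"translation": [[0,0,0],[0,0,0],[0,0,0],[0,0,0],[0,0,0]], "turn": [0,0,0,0,0], "hand": [1.3,1.6,2.2,3,4], "squeeze": 20}}

```text
time_s: 12.07
tool_pos: [431.8, -29.3, 259.9]
tool_rot: [-0.001, -0.638, 0.77, 0.001]
force: [-0.3, -0.5, -0.0]
width: 39.7
grip_force: 0.0
```

>>> {"fn": "step_arm", "kwargs": {"translation": [[0,0,0],[0,0,-1],[0,0,-4],[0,0,-7],[0,0,-10]], "turn": [0,0,0,0,0], "hand": [4,4,4,4,4]}}

```text
time_s: 12.48
tool_pos: [432.0, -29.3, 361.2]
tool_rot: [-0.001, -0.638, 0.77, 0.001]
force: [0.8, 0.0, -0.7]
width: 40.2
grip_force: 0.0
```

```bash
python3 o.py
```

```text
12.4833 [432.  -29.3 361.2] yaw 259.32 j6 -1.452 w 40.2 [ 0.8  0.  -0.7] [-0.01 -0.02 -0.05] 0.0
```

>>> {"fn": "step_arm", "kwargs": {"translation": [[-3.5,1.5,-1],[-7,3,-2],[-10.5,5,-3],[-14,7,-4],[-17.5,8,-4]], "turn": [0,0,0,0,0], "hand": [4,4,4,4,4]}}

```text
time_s: 12.9
tool_pos: [384.8, 158.8, 402.3]
tool_rot: [0.001, -0.638, 0.77, -0.0]
force: [1.2, -0.7, 0.3]
width: 40.1
grip_force: 0.0
```

>>> {"fn": "step_arm", "kwargs": {"translation": [[-2,1,0],[-4,2,0],[-6,3,0],[-6,3,0],[-6,3,0]], "turn": [0,0,0,0,0], "hand": [4,4,4,4,4]}}

```text
time_s: 13.32
tool_pos: [367.7, 222.6, 400.3]
tool_rot: [-0.0, -0.639, 0.769, -0.0]
force: [0.5, 0.2, 0.4]
width: 40.0
grip_force: 0.0
```

```bash
python3 - <<'E'
from h import *
p,d=arm.camera('top');np.savez('t5.npz',p=p)
cv2.imwrite('pics/t5.png',cv2.resize(p[190:262,320:396],None,fx=8,fy=8,interpolation=2)[:,:,::-1])
p0=np.load('top0.npz')['p']
for q in(p0,p):
    hsv=cv2.cvtColor(q,cv2.COLOR_RGB2HSV);w=((hsv[...,1]<60)|(q.max(2)<70)).astype(np.uint8);w[:190]=0;w[262:]=0;w[:,:322]=0;w[:,394:]=0
    e=cv2.fitEllipse(cv2.convexHull(max(cv2.findContours(w,0,2)[0],key=cv2.contourArea)));print(ray('top',*e[0],72))
E
```

```text
[430.79525638 -28.95116266  72.        ]
[429.62089473 -29.30804054  72.        ]
```

View pics/t5.png

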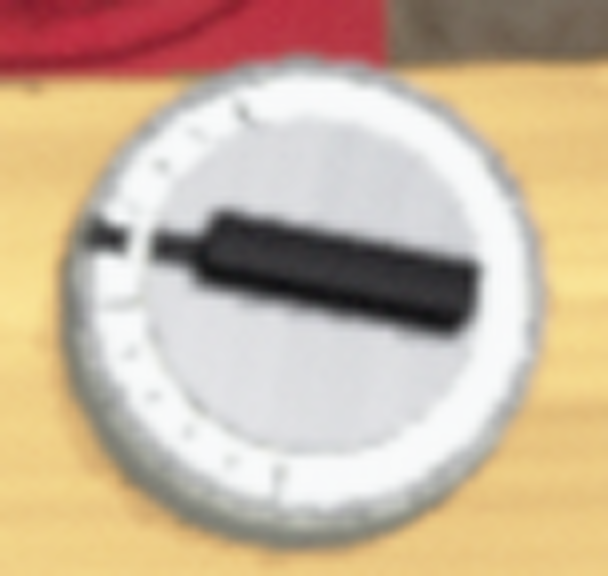

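The nib tip at (155,245) and the tab at (107,235) lie on one line through the axis at about (315,285), within about 1°. The timer has moved only about 1 mm and the gripper is clear.

```bash
python3 -c "
from rig import arm
print(arm.hand_in())"
```

```text
the job is handed in; nothing more can be done
None
```

I wound the dial clockwise to its end stop, turned it back until the pointer lined up with the marker tab (within about 1° in the last picture), let go and handed the job in; the hand-in returned no verdict.

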